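Snap the lid shut on a foil meal tray

TASK

The blue lid has been laid on the filled foil tray, but its rim still stands proud all round. Press down round the rim with the fingertips, section by section, until all eight tabs have clicked flat, then take the hand away. Press firmly but do not crush or tip the tray, do not lift it or shove it from its place, and leave the other trays, the jar and the spoon alone.

Things in the scene. Friction and masses are not known exactly. Their poses are not given: they have to be found in the camera images.
- tray: The tray to be closed: a silver foil tray filled with chilli and cheese, loose on the bench, about 0.9 kg. Rim 140 (x) by 190 (y) mm, 45 mm high; base 116 by 166 mm, so over 25 N on the outermost edge may tip it. Origin at the centre of its underside, x across its short way, y along its long way, z up.
- lid_mid (a point): Centre of the flat blue lid on the tray (clear window, 146 x 196 mm, corner radius 32 mm). The middle panel is fixed, 46 mm above the bench, not pressed. The rim is notched into eight blue tabs hinged on their inner edges: four side tabs (24 mm wide, two 128 mm and two 78 mm long) and four corner tabs (26 mm from hinge to lip).
- tab0 (a joint): Side snap tab of the rim, middle of the long side at +x: hinge angle in rad, 0 = flat and shut; starts proud at about 0.275, lip 6 mm high. Pushed straight down near the lip it resists with about 8 N at first; from about 0.13 it snaps flat by itself, stays shut and is a hard stop. Let go earlier it springs back up. Reading noise 0.01.
- press0 (a point): Where to press tab0: on top of the tab over the tray's rim bead, 7 mm inside its lip, at the middle of the long side at +x of the tray. Moves with the tab; 47.5 mm above the bench when shut, about 5 mm higher when proud.
- tab1 (a joint): Corner snap tab of the rim, corner at +x +y: hinge angle in rad, 0 = flat and shut; starts proud at about 0.26, lip 6 mm high. Pushed straight down near the lip it resists with about 8 N at first; from about 0.13 it snaps flat by itself, stays shut and is a hard stop. Let go earlier it springs back up. Reading noise 0.01.
- press1 (a point): Where to press tab1: on top of the tab over the tray's rim bead, 7 mm inside its lip, at the corner at +x +y of the tray. Moves with the tab; 47.5 mm above the bench when shut, about 5 mm higher when proud.
- tab2 (a joint): Side snap tab of the rim, middle of the short side at +y: hinge angle in rad, 0 = flat and shut; starts proud at about 0.275, lip 6 mm high. Pushed straight down near the lip it resists with about 8 N at first; from about 0.13 it snaps flat by itself, stays shut and is a hard stop. Let go earlier it springs back up. Reading noise 0.01.
- press2 (a point): Where to press tab2: on top of the tab over the tray's rim bead, 7 mm inside its lip, at the middle of the short side at +y of the tray. Moves with the tab; 47.5 mm above the bench when shut, about 5 mm higher when proud.
- tab3 (a joint): Corner snap tab of the rim, corner at -x +y: hinge angle in rad, 0 = flat and shut; starts proud at about 0.26, lip 6 mm high. Pushed straight down near the lip it resists with about 8 N at first; from about 0.13 it snaps flat by itself, stays shut and is a hard stop. Let go earlier it springs back up. Reading noise 0.01.
- press3 (a point): Where to press tab3: on top of the tab over the tray's rim bead, 7 mm inside its lip, at the corner at -x +y of the tray. Moves with the tab; 47.5 mm above the bench when shut, about 5 mm higher when proud.
- tab4 (a joint): Side snap tab of the rim, middle of the long side at -x: hinge angle in rad, 0 = flat and shut; starts proud at about 0.275, lip 6 mm high. Pushed straight down near the lip it resists with about 8 N at first; from about 0.13 it snaps flat by itself, stays shut and is a hard stop. Let go earlier it springs back up. Reading noise 0.01.
- press4 (a point): Where to press tab4: on top of the tab over the tray's rim bead, 7 mm inside its lip, at the middle of the long side at -x of the tray. Moves with the tab; 47.5 mm above the bench when shut, about 5 mm higher when proud.
- tab5 (a joint): Corner snap tab of the rim, corner at -x -y: hinge angle in rad, 0 = flat and shut; starts proud at about 0.26, lip 6 mm high. Pushed straight down near the lip it resists with about 8 N at first; from about 0.13 it snaps flat by itself, stays shut and is a hard stop. Let go earlier it springs back up. Reading noise 0.01.
- press5 (a point): Where to press tab5: on top of the tab over the tray's rim bead, 7 mm inside its lip, at the corner at -x -y of the tray. Moves with the tab; 47.5 mm above the bench when shut, about 5 mm higher when proud.
- tab6 (a joint): Side snap tab of the rim, middle of the short side at -y: hinge angle in rad, 0 = flat and shut; starts proud at about 0.275, lip 6 mm high. Pushed straight down near the lip it resists with about 8 N at first; from about 0.13 it snaps flat by itself, stays shut and is a hard stop. Let go earlier it springs back up. Reading noise 0.01.
- press6 (a point): Where to press tab6: on top of the tab over the tray's rim bead, 7 mm inside its lip, at the middle of the short side at -y of the tray. Moves with the tab; 47.5 mm above the bench when shut, about 5 mm higher when proud.
- tab7 (a joint): Corner snap tab of the rim, corner at +x -y: hinge angle in rad, 0 = flat and shut; starts proud at about 0.26, lip 6 mm high. Pushed straight down near the lip it resists with about 8 N at first; from about 0.13 it snaps flat by itself, stays shut and is a hard stop. Let go earlier it springs back up. Reading noise 0.01.
- press7 (a point): Where to press tab7: on top of the tab over the tray's rim bead, 7 mm inside its lip, at the corner at +x -y of the tray. Moves with the tab; 47.5 mm above the bench when shut, about 5 mm higher when proud.
- open_tray: An open foil tray of the same size and filling (140 by 190 by 45 mm), loose, beside one short end of the tray. Origin at the centre of its underside. Not part of the job: leave it alone.
- far_tray: Another open filled foil tray (140 by 190 by 45 mm), loose, beside the long +x side of the tray. Origin at the centre of its underside. Not part of the job: leave it alone.
- jar: Green glass jar with a steel cap, 72 mm across, 95 mm high, loose, beside the other short end of the tray. Origin at the centre of its underside. Not part of the job: leave it alone.
- spoon: Serving spoon with a black handle, 240 mm long, lying loose along the -x side of the tray, its length along its own x. Origin under its middle. Not part of the job: leave it alone.
Mind the look-alikes: they are no part of the job. There is more than one size of the tray; the one meant has the size given above.

How it is judged:
At the end, for the whole second after the job is handed in: All eight tabs of the lid lie flat (each below 0.05 rad), and the tray stands still and level on the bench within 30 mm of where it started (value of joint each of tab0, tab1, tab2, tab3, tab4, tab5, tab6, tab7 below 0.05 rad and distance of tray from where it was at the start of the episode below 0.03 m and angle between tray's own z axis and vertical below 0.03 rad and height (world z) of tray below 0.004 m and linear speed of tray below 0.01 m/s); the robot touches nothing.
It fails at once if the tray is lifted off the bench (height (world z) of tray above 0.012 m).
It fails at once if the tray is tipped (angle between tray's own z axis and vertical above 0.12 rad).
It fails at once if the tray is crushed: pressed with more than 60 N (contact force between the fingers and tray above 60 N).
It fails at once if the other trays, the jar or the spoon are moved by more than 15 mm (distance of any of open_tray, far_tray, jar, spoon from where it was at the start of the episode above 0.015 m).
It also fails if it takes over 54 s, if anything falls off the work surface, if the arm or the gripper's body presses on something with over 40 N, if the wrist force passes 120 N, or if a joint passes its speed limit or range.

ROBOT

A 7-joint arm with a two-finger parallel gripper is mounted at the origin on the work surface. World frame = base frame: x ahead of the robot, y to its left, z up, the work surface at z = 0. Lengths are in m, angles in rad, forces in N, time in s.
With the tool pointing down it reaches from about 0.425 to 0.925 m from the base axis. Payload 6.8 kg.
Tool frame: the origin (TCP) lies midway between the tips of the shut fingers; the grasp point (between the pads) lies bot.grip_point_offset behind it (bot.grip_point_offset is the distance from the TCP to the grasp point, in m); z points along the fingers, y is the line along which they close (so a half turn about z gives the same grasp; the last joint's range is limited). The gripper opens to 85 mm and grips with 20 to 120 N. Pads are 22 mm wide; open, the fingers measure 114 mm over their backs; the gripper's body (76 mm by 85 mm) begins 54 mm behind the grasp point. The pads swing forward as they close: fully open they stand 13 mm farther back than shut.
Start: joints at [-1.438, 0.477, 0.022, 1.555, -0.011, 1.109, -0.083], TCP at [0.161, 0.656, 0.231] pointing down, gripper open.
Joint ranges: [-2.96, 2.96], [-0.34, 2.1], [-1.41, 1.46], [0.24, 2.44], [-1.37, 4.51], [0.17, 1.92], [-2.96, 2.96]. Speed limits (rad/s): [2.39, 2.39, 3.14, 3.14, 3.14, 3.14, 3.14].

INTERFACE

Orientations are given as a unit quaternion [w, x, y, z].
In Python, from station import get_obs, cams, job, bot gives the robot as it stands.
- The arm moves only by the tool arm_command, never from a script. Its argument "rows" is a list that holds one entry, the list of rows, each a list of 5 numbers: the finger opening in mm, from 0 to 85.4, then the shift along the world's x, y, z in units of 60 mm (1.0 is 60 mm), then the turn about the world's z in units of 0.08 rad (1.0 is 0.08 rad). In form: [[[grip, x, y, z, turn], ...]]. A call has exactly 10 rows; each row shifts and turns the commanded pose from where the row before left it; what a row does not reach is not made up. A row lasts 1/8 s, in which the tool goes at most 62.5 mm and 10.7 degrees, less where a joint would pass 70% of its speed; a pose out of reach is approached as far as the arm can. A call with a number of a shift or a turn outside -1 to 1 is refused whole. A call with a gripper value outside its range is refused whole. The fingers move at their own pace and stop on an object; "newtons" is the grip in N (left out, the last holds). Time passes only in rows, so rows that do not move let the fingers close, or fill a call up. It gives the time, the measured TCP pose, the force, the opening and the grip force at its end, in the units of the state.
- get_obs(): the state, without advancing time (a new reading comes with each control period).
- cams.read_camera(name): name is "side" or "top"; returns the picture (480x640x3 uint8, red, green, blue); there is no depth.
- cams.camera_params(name): a dict with "K" (3x3 intrinsics, pixels), "extrinsics" (4x4, takes a point from camera to world coordinates). Camera axes: x right, y down, z forward; pixel columns grow to the right and rows downward; lengths in m; the calibration is good to about 2 mm. A picture is of the moment at which its call begins. camera_params takes no time and is no camera call.
- job.hand_in(): hands the job in; it is judged then, once.
The state is a dict: "t": time; "q": joint angles; "joint_vel": joint speeds; "joint_torque": joint torques, N m; "eef_pos": TCP position; "tool_rot": TCP orientation; "contact_force": force on the tool from outside, world axes, zero at the start; "torque": the same for the moment, N m; "gripper_width": opening from 0.0 (shut) to 1.0 (fully open); "grasp_force": force on a finger pad.
Only numpy, scipy, OpenCV 4.12 (cv2) and the standard library are available. Lean on these libraries where they do the work, as an engineer would, in place of code of your own. Each camera call takes 0.05 s, during which the arm holds its last target. There are 200 camera calls.

## Working session

There is one attempt and no reset: what is moved stays moved. The work goes in short steps, Python scripts to look and compute and a tool call to move; the robot and the scene stay as the last step left them, time stands still between calls to the robot, and variables do not carry over. Pictures are saved under pics/ and viewed, at most 10 in all, crops included, and the job is handed in when it is done.

Besides the shell and the picture viewer there is one more tool, called after "Emit:" as name(argument=value, ...) on one line, values as JSON. arm_command: Moves the arm, as the interface text tells. Its arguments: {"type":"object","properties":{"rows":{"type":"array"},"newtons":{"type":"number"}},"required":["rows"]}

```bash
mkdir -p pics; cat > h.py <<'E'
import numpy as np, cv2
from station import get_obs, cams, job, bot
def snap(c,f,crop=None,s=1):
    im=cams.read_camera(c)[:,:,::-1]
    if crop: x0,y0,x1,y1=crop; im=im[y0:y1,x0:x1]
    cv2.imwrite('pics/'+f,cv2.resize(im,None,fx=s,fy=s,interpolation=cv2.INTER_CUBIC))
def ray(c,u,v,z):
    p=cams.camera_params(c);K,E=p['K'],p['extrinsics']
    d=np.array(E)[:3,:3]@np.linalg.inv(K)@[u,v,1];o=np.array(E)[:3,3]
    return o+d*(z-o[2])/d[2]
def proj(c,P):
    p=cams.camera_params(c);q=np.linalg.inv(p['extrinsics'])@[*P,1]
    q=np.array(p['K'])@q[:3];return q[:2]/q[2]
E
python3 - <<'E'
from h import *
snap('top','t1.png');snap('side','s1.png');o=get_obs();print(o)
for c in('top','side'):print(cams.camera_params(c))
print(bot.grip_point_offset)
E
```

```text
{'t': 0.1, 'q': array([-1.4381413 ,  0.47774731,  0.0223359 ,  1.55635063, -0.01150915,
        1.10928319, -0.0831119 ]), 'joint_vel': array([ 4.87893379e-04,  1.13081310e-03,  4.92593821e-04, -2.60411371e-03,
       -7.82858521e-04,  4.96030476e-04,  5.81487052e-05]), 'joint_torque': array([ 3.74292140e-03, -5.97761929e+01,  1.61342751e+00, -2.81957138e+01,
        1.28118010e-02,  5.02465366e-03,  3.58754085e-05]), 'eef_pos': array([0.16082155, 0.65501535, 0.23040359]), 'tool_rot': array([-4.46956349e-05,  1.20081964e-01,  9.92763634e-01, -8.29056779e-04]), 'contact_force': array([ 0.01383929, -0.56900839, -0.86902291]), 'torque': array([ 0.02257881,  0.0763158 , -0.00099998]), 'grasp_force': 0.0, 'gripper_width': 0.9983298737797277}
{'K': array([[592.85897011,   0.        , 316.72673097],
       [  0.        , 592.85897011, 239.54918958],
       [  0.        ,   0.        ,   1.        ]]), 'extrinsics': array([[ 0.01538267, -0.9919113 ,  0.12599741,  0.45604743],
       [-0.99987455, -0.01573585, -0.00180819,  0.06978288],
       [ 0.00377624, -0.12595379, -0.99202892,  1.25057492],
       [ 0.        ,  0.        ,  0.        ,  1.        ]])}
{'K': array([[547.82757326,   0.        , 321.56915994],
       [  0.        , 547.82757326, 240.59677336],
       [  0.        ,   0.        ,   1.        ]]), 'extrinsics': array([[ 0.86960965, -0.26292567,  0.41791046,  0.18823817],
       [-0.4937301 , -0.46840046,  0.73268793, -0.61735927],
       [ 0.00310699, -0.84348746, -0.53713988,  0.56842743],
       [ 0.        ,  0.        ,  0.        ,  1.        ]])}
0.0187
```

View pics/t1.png

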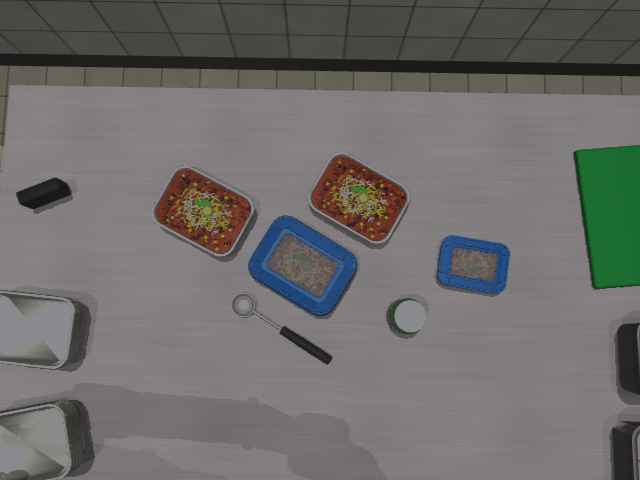

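View pics/s1.png

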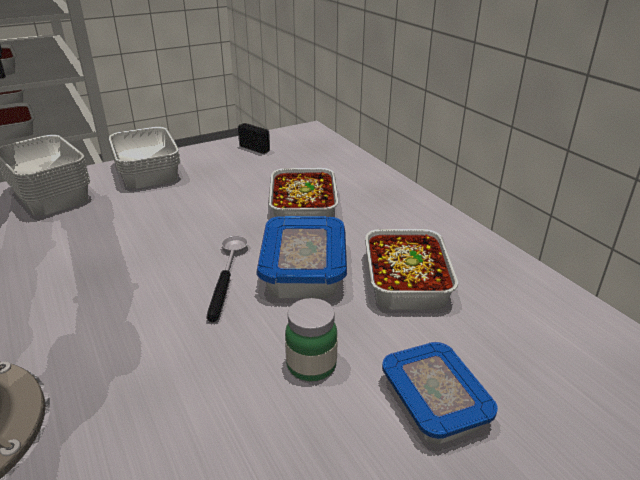

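Two lidded trays stand out: the large one at about (303,265), with open trays, spoon and jar around it, and a small one at (473,265). The description fits the large one, so I'll check its size and look at a crop.

```bash
python3 - <<'E'
from h import *
im=cams.read_camera('top')
hsv=cv2.cvtColor(im,cv2.COLOR_RGB2HSV)
m=cv2.inRange(hsv,(100,120,50),(125,255,255))
cs,_=cv2.findContours(m,cv2.RETR_EXTERNAL,cv2.CHAIN_APPROX_NONE)
for c in cs:
    if cv2.contourArea(c)<1500: continue
    P=np.array([ray('top',u,v,.052)[:2] for u,v in c[:,0]])
    r=cv2.minAreaRect((P*1000).astype(np.float32));print(c[:,0].mean(0),r)
snap('top','t2.png',(230,200,370,330),5)
E
```

```text
[473.61611374 264.02843602] ((563.5361328125, -251.03775024414062), (138.9674530029297, 103.92455291748047), 81.05587768554688)
[302.65168539 265.3670412 ] ((555.7843627929688, 95.86732482910156), (195.90431213378906, 146.65211486816406), 59.85829544067383)
```

View pics/t2.png

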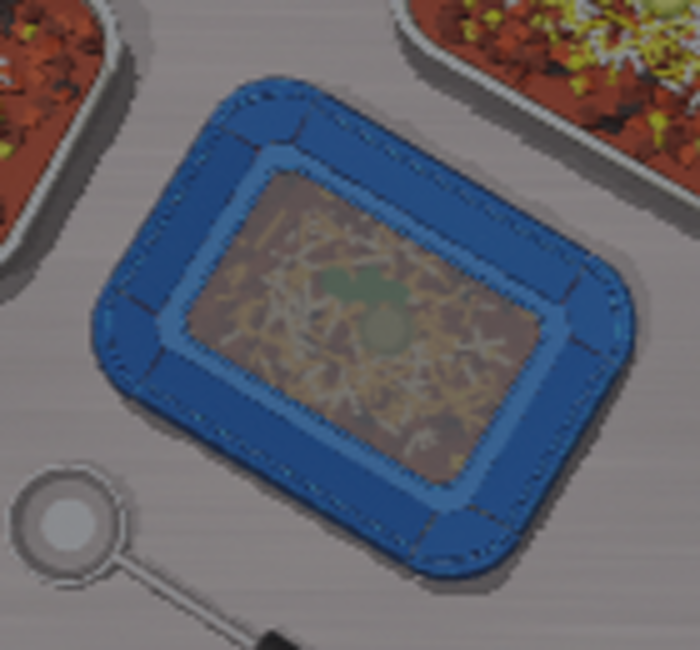

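The picture shows a blue-lidded tray with all eight notched tabs standing proud. It measures 196 x 147 mm against 146 x 196 given, so this is the one meant. The small one is 139 x 104 mm. I'll approach with the fingers shut.

Emit:
arm_command(rows=[[[0,0.5,-0.5,-0.1,-0.36],[0,0.5,-0.5,-0.1,-0.36],[0,0.5,-0.5,-0.1,-0.36],[0,0.5,-0.5,-0.1,-0.36],[0,0.5,-0.5,-0.1,-0.36],[0,0.5,-0.5,-0.1,-0.36],[0,0.5,-0.5,-0.1,-0.35],[0,0.5,-0.5,-0.1,-0.35],[0,0.5,-0.5,-0.1,-0.35],[0,0.5,-0.5,-0.1,-0.35]]])

```text
t: 1.45
eef_pos: [0.4618, 0.3545, 0.1711]
tool_rot: [-0.0, 0.26, 0.966, 0.0]
contact_force: [0.3, 0.6, -0.2]
gripper_width: 0.005
grasp_force: 0.0
```

Emit:
arm_command(rows=[[[0,0.29,-0.375,-0.2,0],[0,0.29,-0.375,-0.2,0],[0,0.29,-0.375,-0.2,0],[0,0.29,-0.375,-0.2,0],[0,0.29,-0.375,-0.2,0],[0,0.29,-0.375,-0.2,0],[0,0.29,-0.375,-0.2,0],[0,0.3,-0.375,-0.2,0],[0,0,0,0,0],[0,0,0,0,0]]])

```text
t: 2.7
eef_pos: [0.6004, 0.1763, 0.0753]
tool_rot: [-0.0, 0.26, 0.966, 0.0]
contact_force: [1.0, 0.6, 0.3]
gripper_width: 0.001
grasp_force: 0.0
```

```bash
python3 - <<'E'
from h import *
snap('side','s2.png',(220,130,420,280),4)
print(proj('side',get_obs()['eef_pos']),get_obs()['eef_pos'])
E
```

```text
[302.54913807 205.88035429] [0.60027888 0.17692013 0.07546766]
```

View pics/s2.png

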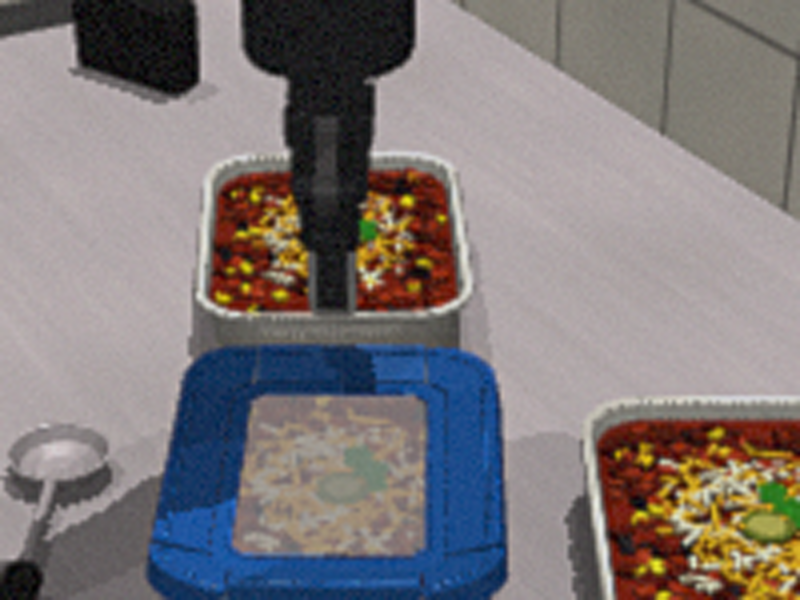

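The side view shows the shut fingertips at crop (333,312), over the lid's +y edge, and this agrees with the projection. Now a gentle press on tab2.

Emit:
arm_command(rows=[[[0,0.02,-0.035,-0.25,0],[0,0,0,-0.1,0],[0,0,0,-0.05,0],[0,0,0,-0.03,0],[0,0,0,-0.03,0],[0,0,0,-0.02,0],[0,0,0,0,0],[0,0,0,0,0],[0,0,0,0,0],[0,0,0,0,0]]])

```text
t: 4.0
eef_pos: [0.6019, 0.1734, 0.0474]
tool_rot: [-0.0, 0.26, 0.966, 0.0]
contact_force: [-3.5, 0.3, 10.1]
gripper_width: -0.002
grasp_force: 5.1
```

Emit:
arm_command(rows=[[[0,0,0,0.3,0],[0,0.39,-0.29,0,0],[0,0.39,-0.29,0,0],[0,0,0,-0.1,0],[0,0,0,-0.08,0],[0,0,0,-0.05,0],[0,0,0,-0.04,0],[0,0,0,-0.03,0],[0,0,0,0,0],[0,0,0,0,0]]])

```text
t: 5.25
eef_pos: [0.6484, 0.1395, 0.0475]
tool_rot: [-0.0, 0.259, 0.966, 0.0]
contact_force: [-2.2, -1.2, 9.9]
gripper_width: -0.003
grasp_force: 4.8
```

```bash
python3 - <<'E'
from h import *
snap('side','s3.png',(250,190,370,280),6)
E
```

```text
(no output)
```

View pics/s3.png

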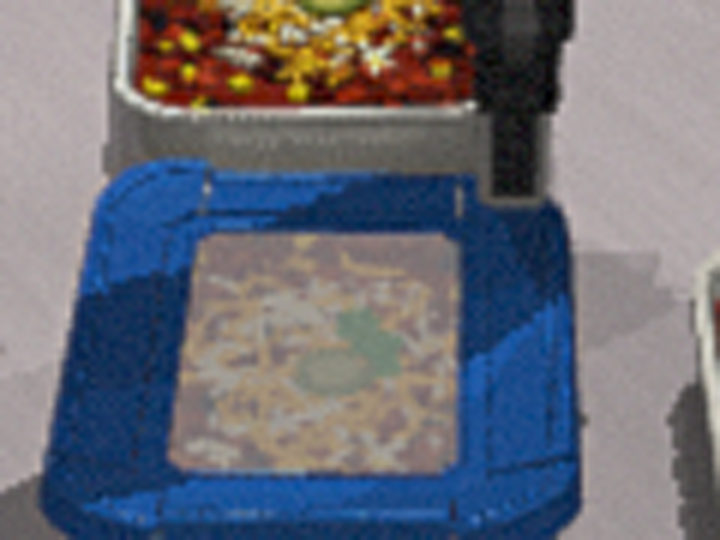

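It works: tab2 lies flat, with a visible step at (207,185) down from the corner tab that is still proud. The finger sits on corner tab1 at about (515,200). Continuing to tab0.

Emit:
arm_command(rows=[[[0,0,0,0.3,0],[0,-0.2,-0.43,0,0],[0,-0.2,-0.43,0,0],[0,-0.19,-0.42,0,0],[0,0,0,-0.12,0],[0,0,0,-0.07,0],[0,0,0,-0.06,0],[0,0,0,-0.05,0],[0,0,0,0,0],[0,0,0,0,0]]])

```text
t: 6.55
eef_pos: [0.614, 0.0626, 0.0475]
tool_rot: [0.0, 0.259, 0.966, 0.0]
contact_force: [-3.3, -2.2, 10.5]
gripper_width: 0.002
grasp_force: 5.2
```

Emit:
arm_command(rows=[[[0,0,0,0.3,0],[0,-0.27,-0.38,0,0],[0,-0.28,-0.38,0,0],[0,-0.27,-0.38,0,0],[0,0,0,-0.12,0],[0,0,0,-0.07,0],[0,0,0,-0.06,0],[0,0,0,-0.05,0],[0,0,0,0,0],[0,0,0,0,0]]])

```text
t: 7.8
eef_pos: [0.565, -0.0056, 0.0474]
tool_rot: [0.0, 0.259, 0.966, 0.0]
contact_force: [-2.8, -1.4, 10.5]
gripper_width: -0.003
grasp_force: 5.4
```

Emit:
arm_command(rows=[[[0,0,0,0.3,0],[0,-0.31,0.13,0,0],[0,-0.31,0.13,0,0],[0,-0.3,0.12,0,0],[0,0,0,-0.12,0],[0,0,0,-0.07,0],[0,0,0,-0.06,0],[0,0,0,-0.05,0],[0,0,0,0,0],[0,0,0,0,0]]])

```text
t: 9.05
eef_pos: [0.5097, 0.0158, 0.0473]
tool_rot: [0.0, 0.26, 0.966, 0.0]
contact_force: [-3.6, -0.9, 14.8]
gripper_width: -0.002
grasp_force: 6.9
```

Emit:
arm_command(rows=[[[0,0,0,0.3,0],[0,-0.26,0.21,0,0],[0,-0.26,0.21,0,0],[0,-0.26,0.2,0,0],[0,0,0,-0.12,0],[0,0,0,-0.07,0],[0,0,0,-0.06,0],[0,0,0,-0.05,0],[0,0,0,0,0],[0,0,0,0,0]]])

```text
t: 10.3
eef_pos: [0.4623, 0.0531, 0.0472]
tool_rot: [-0.0, 0.26, 0.966, 0.0]
contact_force: [-6.3, -0.2, 17.8]
gripper_width: -0.004
grasp_force: 8.5
```

Emit:
arm_command(rows=[[[0,0,0,0.3,0],[0,0.2,0.42,0,0],[0,0.2,0.42,0,0],[0,0.2,0.42,0,0],[0,0,0,-0.12,0],[0,0,0,-0.07,0],[0,0,0,-0.06,0],[0,0,0,-0.04,0],[0,0,0,0,0],[0,0,0,0,0]]])

```text
t: 11.55
eef_pos: [0.4977, 0.1279, 0.0474]
tool_rot: [-0.0, 0.261, 0.965, -0.0]
contact_force: [-2.8, 0.2, 8.8]
gripper_width: -0.001
grasp_force: 4.4
```

Emit:
arm_command(rows=[[[0,0,0,0.3,0],[0,0.27,0.39,0,0],[0,0.28,0.39,0,0],[0,0.27,0.39,0,0],[0,0,0,-0.12,0],[0,0,0,-0.07,0],[0,0,0,-0.06,0],[0,0,0,-0.05,0],[0,0,0,0,0],[0,0,0,0,0]]])

```text
t: 12.8
eef_pos: [0.5468, 0.198, 0.0474]
tool_rot: [-0.0, 0.26, 0.966, -0.0]
contact_force: [-3.5, -0.1, 7.4]
gripper_width: -0.0
grasp_force: 3.9
```

Emit:
arm_command(rows=[[[0,0,0,0.4,0],[0,0,0,0.6,0],[0,-0.3,0.5,0.6,0],[0,-0.3,0.6,0.5,0],[0,-0.3,0.6,0,0],[0,-0.3,0.6,0,0],[0,-0.2,0.5,0,0],[0,-0.2,0.5,0,0],[0,0,0,0,0],[0,0,0,0,0]]])

```text
t: 14.05
eef_pos: [0.4518, 0.3954, 0.1726]
tool_rot: [0.0, 0.261, 0.965, -0.001]
contact_force: [0.2, 0.1, -0.5]
gripper_width: 0.001
grasp_force: 0.0
```

```bash
python3 - <<'E'
from h import *
snap('side','s4.png',(250,200,360,310),5)
snap('top','t4.png',(230,200,370,330),5)
E
```

```text
(no output)
```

View pics/s4.png

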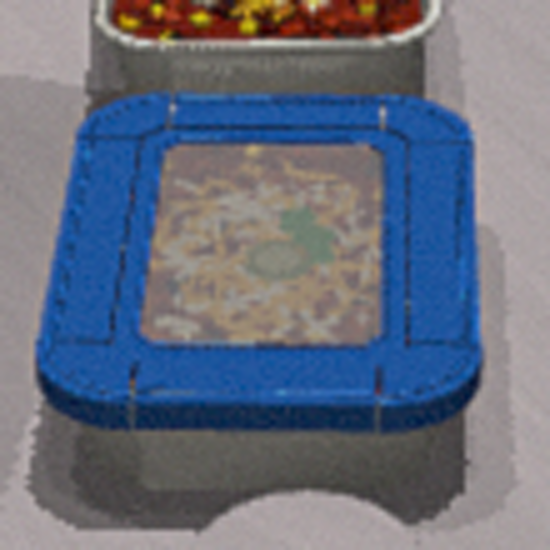

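View pics/t4.png

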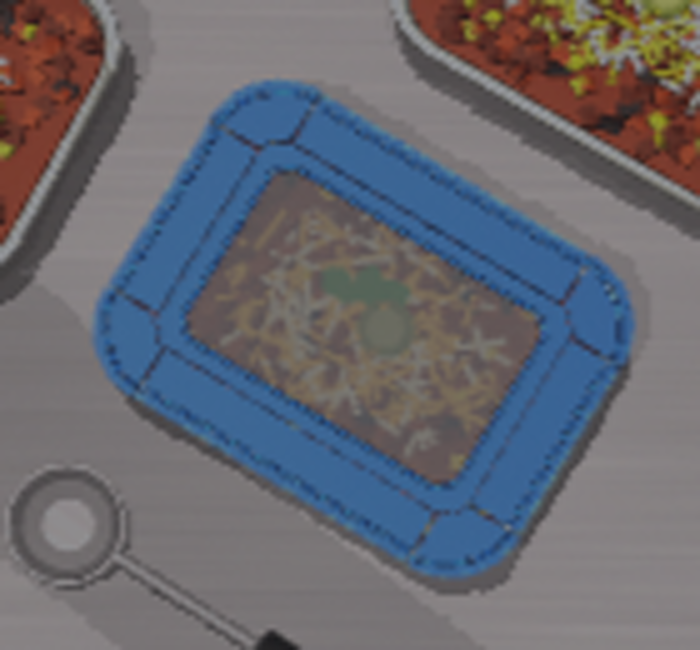

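All eight tabs now shade the same as the flat middle panel, and the side view (rim about (40–480, 95–430)) shows no steps at the notches. The tray outline is where it was and the hand is clear.

```bash
python3 -c "
from station import job
print(job.hand_in())"
```

```text
the job is handed in; nothing more can be done
None
```

I pressed all eight lid tabs and they look flat in both camera views; the tray has not visibly moved, the hand is clear, and the job is handed in (no verdict was returned).

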